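Book in a paste canister at the scanner

TASK

The solder-paste canister in the round nest has to be booked in. Clear away the slim white bottle that blocks the gap between scanner and canister, standing it upright on an empty part of the bench top, and turn the canister on its turning nest, without lifting it out or tipping it, until its paper label looks squarely at the scanner's window; then press the read button on top of the scanner right down. Do not shift or knock over anything else on the bench.

Things in the scene. Friction and masses are not known exactly. Their poses are not given: they have to be found in the camera images.
- station: Scan station, fixed. Origin: on the bench at the centre of its round nest, a low cup that turns stiffly on the spot (floor 8 mm and rim top 18 mm above the bench, rim 94 mm inner, 120 mm outer diameter). Its x axis points from the nest to the scanner, a grey block 70 mm along x, 80 mm along y, 115 mm high, centred 190 mm from the nest centre, its face 110 mm from the canister.
- window (a point): Centre of the scanner's dark window, on the face towards the nest: 155 mm from the nest's centre along the station's x, 65 mm above the bench.
- read_button (a joint): Grey round push button (30 mm diameter) on top of the scanner, in a black collar 44 mm wide and 12 mm high; 0 is up, 0.006 m is fully down, about 5 N.
- read_button_top (a point): Centre of the button's top face, 190 mm from the nest's centre along the station's x and 133 mm above the bench when up.
- canister: White round canister, grey lid, 90 mm diameter, 88 mm high, 0.55 kg, loose in the nest with 2 mm play. Origin: centre of its underside, z up. Paper label round its +x side, with a white tongue over the lid. On its -x side a handle like a mug's: an upright 14 mm square bar centred 70 mm from the axis, 20 to 80 mm above the underside, on two arms 14 mm wide.
- label (a point): Middle of the paper label, on the canister's surface, 46 mm from its axis and 42 mm above its underside.
- bottle: Slim white bottle standing in the gap between scanner and canister at the start: 50 mm diameter up to a height of 104 mm, then a narrower cap to 130 mm; about 0.22 kg; origin at the centre of its underside, z up.
- spool: Spool of solder wire standing on its flange, bystander: 64 mm diameter, 50 mm high; origin at the centre of its underside.
- flask: Clear jar with a white cap and a paper band, bystander: 58 mm diameter, 125 mm high; origin at the centre of its underside.
- tip_cleaner: Black pot with brass wool, bystander: 68 mm diameter, 50 mm high; origin at the centre of its underside.
- blue_bin: Open blue parts bin, bystander: 150 mm along its x, 100 mm along y, 75 mm high; origin at the centre of its underside.
- meter: Black hand-held multimeter lying flat, bystander: 150 mm along its x, 75 mm along y, 40 mm high; origin at the centre of its underside.
- board: Green circuit board with components lying flat, bystander: 130 mm along its x, 85 mm along y, 22 mm high; origin at the centre of its underside.
- screwdriver: Black-handled screwdriver lying flat, bystander: 180 mm long along its x, 30 mm high; origin at the middle of its underside.

How it is judged:
By the outcome, as a careful person would: the job done as asked, in the order asked, and still so for the second after the job is handed in, with the robot touching nothing.
It also fails if it takes over 59 s, if anything falls off the work surface, if the arm or the gripper's body presses on something with over 40 N, if the wrist force passes 120 N, or if a joint passes its speed limit or range.

ROBOT

A 7-joint arm with a two-finger parallel gripper is mounted at the origin on the work surface. World frame = base frame: x ahead of the robot, y to its left, z up, the work surface at z = 0. Lengths are in mm, angles in rad, forces in N, time in s.
With the tool pointing down it reaches from about 400 to 875 mm from the base axis. Payload 4.4 kg.
Tool frame: the origin (TCP) lies at the very end of the fingers, on their centre line; the grasp point (between the pads) lies 19 mm behind it; z points along the fingers, y is the line along which they close (so a half turn about z gives the same grasp; the last joint's range is limited). The gripper opens to 85 mm and grips with 20 to 120 N. Pads are 22 mm wide; open, the fingers measure 114 mm over their backs; the gripper's body (76 mm by 85 mm) begins 54 mm behind the grasp point. The pads swing forward as they close: fully open they stand 13 mm farther back than shut.
Start: joints at [-1.352, 0.628, 0.038, 1.517, -0.027, 0.996, -0.02], TCP at [182.603, 623.838, 231.313] pointing down, gripper open.
Joint ranges: [-3.06, 3.06], [-0.37, 2.12], [-1.25, 1.32], [0.18, 2.47], [-1.1, 4.24], [0.23, 1.98], [-2.94, 2.94]. Speed limits (rad/s): [2.57, 2.57, 3.14, 3.14, 3.14, 3.14, 3.14].

INTERFACE

Orientations are given as [roll, pitch, yaw] about the fixed x, y, z axes, in that order (R = Rz(yaw) Ry(pitch) Rx(roll)).
In Python, from cell import monitor, viewer, workorder gives the robot as it stands.
- The arm moves only by the tool arm_command, never from a script. Its argument "series" is one flat list of numbers, 5 for each row, row after row: the opening in per cent of the stroke, from 0 (shut) to 100 (fully open), then the shift along the tool's x, y, z in cm, then the turn about the tool's z in degrees. In form: [claw, x, y, z, roll, claw, x, y, z, roll, ...]. A call has exactly 5 rows; each row is the pose to reach, as a shift and turn from the pose commanded when the call began, along the tool's axes at that moment; what a row does not reach only later rows make up. A row lasts 1/12 s, in which the tool goes at most 41.7 mm and 7.16 degrees, less where a joint would pass 70% of its speed; a pose out of reach is approached as far as the arm can. A call with a gripper value outside its range is refused whole. The fingers move at their own pace and stop on an object; the grip force is fixed at half the most. Time passes only in rows, so rows that repeat a pose let the fingers close, or fill a call up. It gives the time, the measured TCP pose, the force, the opening and the grip force at its end, in the units of the state.
- monitor.read_state(): the state, without advancing time (a new reading comes with each control period).
- viewer.get_image(name): name is "scene" or "top" or "wrist"; returns (picture, depth): 400x640x3 uint8, red, green, blue; 400x640 float32, mm along the optical axis (not along the pixel's ray), 0 where there is no reading.
- viewer.camera_model(name): a dict with "mtx" (3x3 intrinsics, pixels), "dist_coeffs" ([k1, k2, p1, p2, k3] as OpenCV has them; the pictures are not rectified), "R" (3x3) and "t" (3): a world point X has camera coordinates R X + t. Camera axes: x right, y down, z forward; pixel columns grow to the right and rows downward; lengths in mm; the calibration is good to about 2 mm. A picture is of the moment at which its call begins: read the wrist's pose just before it. camera_model takes no time and is no camera call; for the wrist camera it gives the pose at the moment of the call.
- workorder.finish_job(): hands the job in; it is judged then, once.
The state is a dict: "clock": time; "qpos": joint angles; "qd": joint speeds; "tau": joint torques, N m; "eef_pos": TCP position; "tool_rot": TCP orientation; "force": force on the tool from outside, world axes, zero at the start; "torque": the same for the moment, N m; "width": finger opening in mm; "gripper_force": force on a finger pad.
Only numpy, scipy, OpenCV 4.12 (cv2) and the standard library are available. Lean on these libraries where they do the work, as an engineer would, in place of code of your own. Each camera call takes 0.05 s, during which the arm holds its last target. There are 200 camera calls.

## Working session

There is one attempt and no reset: what is moved stays moved. The work goes in short steps, Python scripts to look and compute and a tool call to move; the robot and the scene stay as the last step left them, time stands still between calls to the robot, and variables do not carry over. Pictures are saved under pics/ and viewed, at most 10 in all, crops included, and the job is handed in when it is done.

Besides the shell and the picture viewer there is one more tool, called after "Request:" as name(argument=value, ...) on one line, values as JSON. arm_command: Moves the arm, as the interface text tells. Its arguments: {"type":"object","properties":{"series":{"type":"array","items":{"type":"number"}}},"required":["series"]}

```bash
mkdir -p pics; ls; python3 - <<'E'
from cell import monitor, viewer
import cv2,numpy as np
s=monitor.read_state();print({k:np.round(v,3).tolist() for k,v in s.items()})
for n in ["scene","top"]:
    im,d=viewer.get_image(n);cv2.imwrite(f"pics/{n}0.png",im[:,:,::-1]);np.save(f"{n}_d.npy",d)
    c=viewer.camera_model(n);print(n,{k:np.round(v,3).tolist() for k,v in c.items()})
E
```

```text
pics
{'clock': 0.0, 'qpos': [-1.352, 0.629, 0.038, 1.518, -0.027, 0.996, -0.02], 'qd': [0.0, -0.001, -0.002, 0.0, 0.001, 0.001, 0.001], 'tau': [-0.0, -56.341, 1.226, -19.345, 0.011, 0.011, -0.0], 'eef_pos': [182.402, 623.228, 230.399], 'tool_rot': [-3.14, -0.0, 2.857], 'force': [0.443, -0.253, -0.979], 'torque': [0.028, -0.001, -0.06], 'gripper_force': 0.0, 'width': 85.375}
scene {'mtx': [[377.287, 0.0, 315.838], [0.0, 377.287, 194.821], [0.0, 0.0, 1.0]], 'dist_coeffs': [-0.088, 0.0, 0.0, 0.0, 0.0], 'R': [[0.753, 0.659, -0.003], [0.551, -0.632, -0.545], [-0.361, 0.409, -0.838]], 't': [-414.977, -297.651, 1570.177]}
top {'mtx': [[482.025, 0.0, 324.027], [0.0, 482.025, 204.284], [0.0, 0.0, 1.0]], 'dist_coeffs': [0.001, 0.0, 0.0, 0.0, 0.0], 'R': [[0.011, -1.0, -0.0], [-0.977, -0.011, -0.211], [0.211, 0.003, -0.977]], 't': [-48.495, 571.83, 1415.099]}
```

View pics/top0.png

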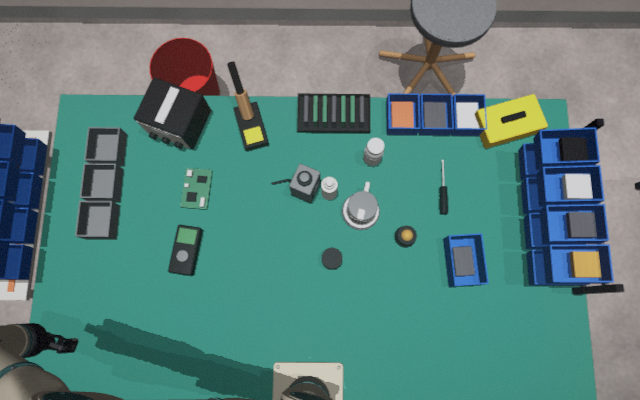

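View pics/scene0.png

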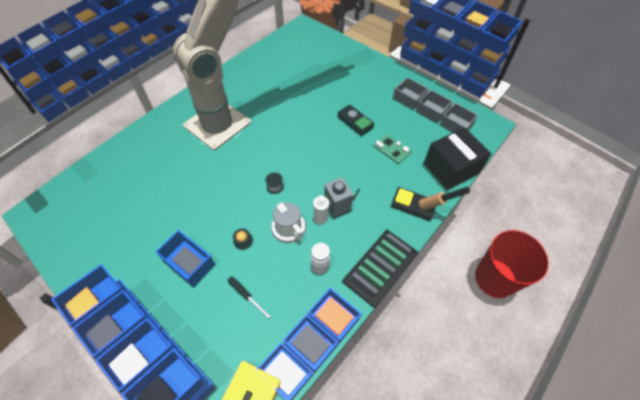

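Top view: scanner at about (305,183), bottle (330,187), canister (361,209), flask (374,150), cleaner (405,236), spool (332,259). I'll enlarge both views around the station.

```bash
cat > h.py <<'E'
import numpy as np,cv2
from cell import monitor,viewer
def ray(n,uv,z,c=None):
    "pixel(s) -> world points on plane z"
    c=c or viewer.camera_model(n)
    K,D,R,t=[np.array(c[k],float) for k in("mtx","dist_coeffs","R","t")]
    p=cv2.undistortPoints(np.array(uv,float).reshape(-1,1,2),K,D)[:,0]
    o=-R.T@t.ravel(); d=np.c_[p,np.ones(len(p))]@R
    return o+d*((z-o[2])/d[:,2])[:,None]
def proj(n,X,c=None):
    c=c or viewer.camera_model(n)
    K,D,R,t=[np.array(c[k],float) for k in("mtx","dist_coeffs","R","t")]
    return cv2.projectPoints(np.array(X,float).reshape(-1,1,3),cv2.Rodrigues(R)[0],t,K,D)[0][:,0]
def crop(n,x0,y0,x1,y1,k,out,im=None):
    im=viewer.get_image(n)[0] if im is None else im
    cv2.imwrite(out,cv2.resize(im[y0:y1,x0:x1,::-1],None,fx=k,fy=k,interpolation=cv2.INTER_CUBIC))
E
python3 - <<'E'
import cv2
from h import *
a=cv2.imread("pics/top0.png")[135:275,270:430];b=cv2.imread("pics/scene0.png")[165:285,225:365]
a=cv2.resize(a,(640,560),interpolation=2);b=cv2.resize(b,(0,0),fx=5,fy=5,interpolation=2)
cv2.imwrite("pics/topc.png",a);cv2.imwrite("pics/scenec.png",b)
E
```

```text
(no output)
```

View pics/topc.png

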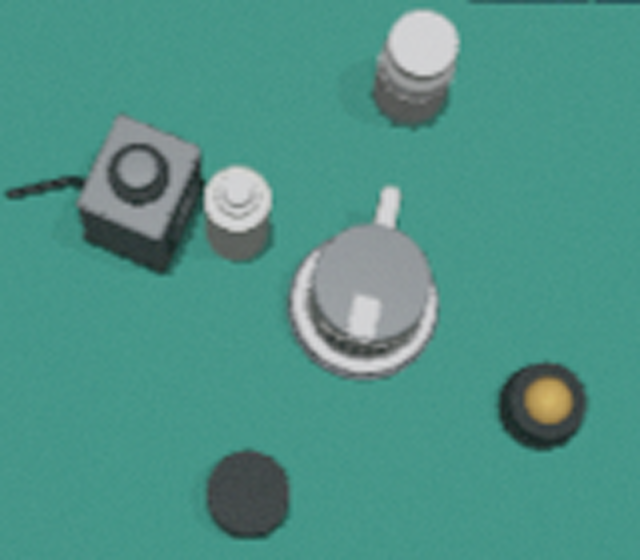

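View pics/scenec.png

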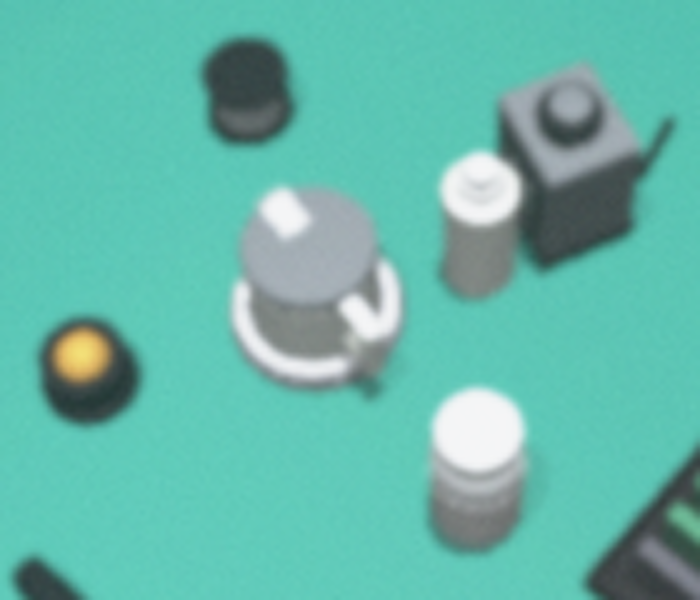

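The label tongue points toward the robot at crop (365,316), the handle away at (391,192). The scanner button is at (139,168) and the bottle cap at (238,190).

```bash
python3 - <<'E'
from h import *
P=dict(lid=(371,282,96),button=(139,170,133),bottle104=(238,199,104),bottlecap=(238,188,130),flask=(423,43,125),spool=(248,488,50),cleaner=(543,402,50),handleend=(391,190,88),tongue=(365,316,96),nestrim=(364,306,18),
 sc1=(122,117,115),sc2=(201,150,115),sc3=(164,236,115),sc4=(81,198,115))
Q={}
for k,(u,v,z) in P.items():
    Q[k]=ray("top",[(270+u/4,135+v/4)],z)[0];print(k,Q[k].round(1))
S=dict(lid=(310,243,96),button=(571,103,133),bottlecap=(482,165,130),flask=(478,430,125),handle=(378,333,88),tongue=(287,212,96))
for k,(u,v,z) in S.items(): print("scene",k,ray("scene",[(225+u/5,165+v/5)],z)[0].round(1))
a=lambda v:np.degrees(np.arctan2(v[1],v[0])).round(1)
print("station",a(Q['button']-Q['lid']),np.linalg.norm((Q['button']-Q['lid'])[:2]),"handle",a(Q['handleend']-Q['lid']),"label",a(Q['tongue']-Q['lid']),"sc edges",a(Q['sc4']-Q['sc3']),a(Q['sc1']-Q['sc2']),a(Q['sc2']-Q['sc3']))
E
```

```text
lid [ 562.3 -158.    96. ]
button [636.9  15.3 133. ]
bottle104 [623.1 -58.1 104. ]
bottlecap [624.8 -57.8 130. ]
flask [ 740.2 -195.8  125. ]
spool [412.4 -68.   50. ]
cleaner [ 480.3 -291.9   50. ]
handleend [ 635.6 -174.2   88. ]
tongue [ 536.4 -153.4   96. ]
nestrim [ 559.7 -158.6   18. ]
sc1 [682.8  29.6 115. ]
sc2 [657.8 -30.  115. ]
sc3 [591.4  -3.4 115. ]
sc4 [619.8  58.8 115. ]
scene lid [ 565.3 -157.3   96. ]
scene button [637.8  18.1 133. ]
scene bottlecap [624.  -55.3 130. ]
scene flask [ 742.  -195.8  125. ]
scene handle [ 639.6 -173.8   88. ]
scene tongue [ 537.8 -150.2   96. ]
station 66.7 188.59141373770444 handle -12.5 label 169.9 sc edges 65.5 67.2 -21.8
```

```bash
cat >> h.py <<'E'
def chain(p,yaw,tp,tyaw,n):
    "per-call end shift (tool axes, cm) and turn (deg) from p,yaw(deg) to target in n calls, tool down"
    p=np.array(p,float);tp=np.array(tp,float)
    for k in range(n,0,-1):
        c,s=np.cos(np.radians(yaw)),np.sin(np.radians(yaw))
        R=np.array([[c,s,0],[s,-c,0],[0,0,-1]])
        d=np.round(R.T@(tp-p)/k/10,1);r=np.round((yaw-tyaw)/k)
        p=p+R@d*10;yaw-=r;print(d,r,"->",p.round(1),round(yaw,1))
    return p,yaw
E
python3 - <<'E'
from h import *
chain([182.6,623.8,231.3],163.7,[600,-70,261],67,5)
E
```

```text
[-11.9 -11.   -0.6] 19.0 -> [265.9 484.8 237.3] 144.7
[-14.8  -6.5  -0.6] 19.0 -> [349.2 346.3 243.3] 125.7
[-16.1  -1.3  -0.6] 20.0 -> [432.6 207.9 249.3] 105.7
[-15.6   4.3  -0.6] 19.0 -> [516.2  69.4 255.3] 86.7
[-13.4   9.2  -0.6] 20.0 -> [600.3 -69.7 261.3] 66.7
```

Request:
arm_command(series=[100,-2.4,-2.2,-0.1,3.8,100,-4.8,-4.4,-0.2,7.6,100,-7.1,-6.6,-0.4,11.4,100,-9.5,-8.8,-0.5,15.2,100,-11.9,-11.0,-0.6,19])

```text
clock: 0.52
eef_pos: [266.3, 483.2, 237.0]
tool_rot: [-3.141, 0.0, 2.522]
force: [0.5, 0.1, -1.1]
width: 85.1
gripper_force: 0.0
```

Request:
arm_command(series=[100,-3.0,-1.3,-0.1,3.8,100,-5.9,-2.6,-0.2,7.6,100,-8.9,-3.9,-0.4,11.4,100,-11.8,-5.2,-0.5,15.2,100,-14.8,-6.5,-0.6,19])

```text
clock: 0.93
eef_pos: [349.3, 344.8, 243.2]
tool_rot: [-3.141, -0.0, 2.191]
force: [0.5, 0.3, -1.1]
width: 85.5
gripper_force: 0.0
```

Request:
arm_command(series=[100,-3.2,-0.3,-0.1,4,100,-6.4,-0.5,-0.2,8,100,-9.7,-0.8,-0.4,12,100,-12.9,-1.0,-0.5,16,100,-16.1,-1.3,-0.6,20])

```text
clock: 1.35
eef_pos: [432.9, 206.4, 249.3]
tool_rot: [-3.141, -0.0, 1.841]
force: [1.0, -0.7, 0.3]
width: 85.0
gripper_force: 0.0
```

Request:
arm_command(series=[100,-3.1,0.9,-0.1,3.8,100,-6.2,1.7,-0.2,7.6,100,-9.4,2.6,-0.4,11.4,100,-12.5,3.4,-0.5,15.2,100,-15.6,4.3,-0.6,19])

```text
clock: 1.77
eef_pos: [516.2, 67.8, 255.2]
tool_rot: [-3.141, -0.0, 1.51]
force: [-0.4, 0.4, -0.4]
width: 85.2
gripper_force: 0.0
```

Request:
arm_command(series=[100,-2.7,1.8,-0.1,4,100,-5.4,3.7,-0.2,8,100,-8.0,5.5,-0.4,12,100,-10.7,7.4,-0.5,16,100,-13.4,9.2,-0.6,20])

```text
clock: 2.18
eef_pos: [600.6, -71.0, 261.0]
tool_rot: [-3.141, -0.0, 1.161]
force: [0.7, 0.1, 0.1]
width: 85.3
gripper_force: 0.0
```

```bash
python3 - <<'E'
from h import *
s=monitor.read_state();print(s['clock'],s['eef_pos'],s['tool_rot'])
c=viewer.camera_model("wrist");im,d=viewer.get_image("wrist")
cv2.imwrite("pics/w1.png",im[:,:,::-1])
import pickle;pickle.dump((c,im,d),open("w1.pkl","wb"))
for X in [(563,-158,96),(637,16,133),(624,-57,130)]:print(proj("wrist",X,c))
E
```

```text
2.1833 [600.58636175 -70.95771046 260.97052618] [-3.14088053e+00 -1.68588226e-05  1.16077694e+00]
[[319.46501147 258.965922  ]]
[[317.79319715  80.71580319]]
[[336.28399511 163.11557583]]
```

View pics/w1.png

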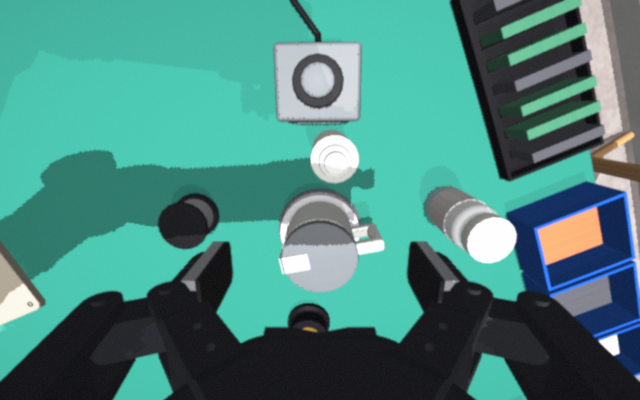

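Wrist view: button (318,79), bottle cap (335,157), lid centre (319,257), tongue (295,263), handle (370,240). Scanner edges are nearly level, which agrees with the top camera.

```bash
python3 - <<'E'
from h import *
import pickle;c,im,d=pickle.load(open("w1.pkl","rb"))
for n,u,v,z in [("btn",317.5,79.5,133),("cap",335,157.5,130),("shoulder",334,159,104),("lid",319.5,256,96),("f1",276,121.5,115),("f2",359,120.5,115),("b1",276,43,115),("b2",361,43,115),("tongue",295,263,96),("handleout",372,250,88),("rim",0,0,18)]:
    print(n,ray("wrist",[(u,v)],z,c)[0].round(1))
b=ray("wrist",[(317.5,79.5)],133,c)[0]-ray("wrist",[(319.5,256)],96,c)[0];print(np.degrees(np.arctan2(b[1],b[0])))
chain([600.3,-69.7,261.3],66.7,[624,-57,70],66.7,1);chain([624,-57,70],66.7,[624,-57,235],66.7,1)
chain([624,-57,235],66.7,[500,110,235],80.7,1)
E
python3 - <<'E'
import cv2
im=cv2.imread("pics/w1.png")[170:310,260:420];cv2.imwrite("pics/w1c.png",cv2.resize(im,(640,560),interpolation=2))
E
```

```text
btn [637.2  17.  133. ]
cap [624.9 -51.7 130. ]
shoulder [623.1 -56.7 104. ]
lid [ 564.5 -154.6   96. ]
f1 [586.6  -0.  115. ]
f2 [659.2 -30.5 115. ]
b1 [616.1  61.8 115. ]
b2 [685.7  31.6 115. ]
tongue [ 535.  -151.5   96. ]
handleout [ 622.4 -175.7   88. ]
rim [330.2 266.6  18. ]
67.05625877195332
[ 2.1  1.7 19.1] 0.0 -> [624.2 -57.1  70.3] 66.7
[  0.    0.  -16.5] 0.0 -> [624. -57. 235.] 66.7
[ 10.4 -18.    0. ] -14.0 -> [499.8 109.7 235. ] 80.7
```

View pics/w1c.png

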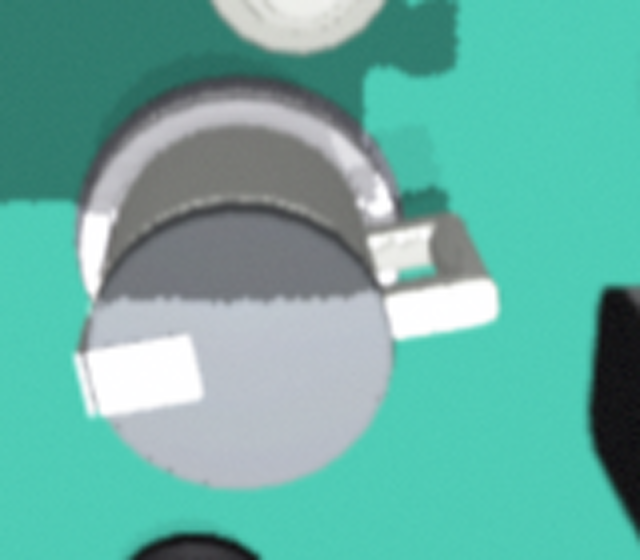

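Request:
arm_command(series=[100,2.1,1.7,3,0,100,2.1,1.7,7,0,100,2.1,1.7,11,0,100,2.1,1.7,15,0,100,2.1,1.7,19.1,0])

```text
clock: 2.65
eef_pos: [623.7, -56.8, 68.4]
tool_rot: [-3.141, 0.0, 1.164]
force: [0.4, 0.5, -0.0]
width: 85.5
gripper_force: 0.0
```

Request:
arm_command(series=[0,0,0,0,0,0,0,0,0,0,0,0,0,0,0,0,0,0,0,0,0,0,0,0,0])

```text
clock: 3.07
eef_pos: [625.7, -57.5, 73.1]
tool_rot: [3.137, -0.002, 1.164]
force: [-0.4, 0.1, -1.9]
width: 48.5
gripper_force: 61.9
```

```bash
python3 - <<'E'
from h import *
import pickle;c,im,d=pickle.load(open("w1.pkl","rb"))
P={n:ray("wrist",[(260+u/4,170+v/4)],z,c)[0] for n,u,v,z in [("lid",240,348,96),("hend",497,300,88),("hin",394,318,88),("tout",84,385,96),("tin",198,368,96)]}
for k,v in P.items():print(k,v.round(1))
f=lambda a,b:np.degrees(np.arctan2(*(P[b]-P[a])[1::-1])).round(1)
print(f("lid","hend"),f("hin","hend"),f("lid","tin"),f("tin","tout"),f("lid","tout"))
print(monitor.read_state()['width'],monitor.read_state()['gripper_force'])
E
```

```text
lid [ 564.6 -155.9   96. ]
hend [ 637.7 -175.4   88. ]
hin [ 608.1 -168.8   88. ]
tout [ 518.3 -148.9   96. ]
tin [ 550.9 -157.    96. ]
-14.9 -12.6 -175.6 166.1 171.4
48.476563742212136 61.88007267192006
```

Request:
arm_command(series=[0,0,0,-2,0,0,0,0,-5.5,0,0,0,0,-9,0,0,0,0,-13,0,0,0,0,-16.5,0])

```text
clock: 3.48
eef_pos: [624.4, -57.5, 239.5]
tool_rot: [3.138, -0.001, 1.164]
force: [0.4, 0.4, -2.4]
width: 48.5
gripper_force: 62.6
```

Request:
arm_command(series=[0,1,-1.8,0,0,0,3,-5.2,0,0,0,5,-8.7,0,0,0,7,-12.1,0,0,0,8.5,-14.7,0,0])

```text
clock: 3.9
eef_pos: [520.6, 82.0, 236.7]
tool_rot: [-3.141, -0.003, 1.165]
force: [0.8, 1.3, -1.4]
width: 48.8
gripper_force: 62.8
```

Request:
arm_command(series=[0,1,-1.7,0,0,0,1.9,-3.3,0,0,0,1.9,-3.3,0,0,0,1.9,-3.3,4,0,0,1.9,-3.3,8,0])

```text
clock: 4.32
eef_pos: [503.1, 110.4, 157.9]
tool_rot: [3.134, -0.006, 1.165]
force: [-0.1, 0.2, -1.9]
width: 48.2
gripper_force: 62.9
```

Request:
arm_command(series=[0,0,0,3,0,0,0,0,5.5,0,0,0,0,7,0,0,0,0,7.8,0,0,0,0,8.1,0])

```text
clock: 4.73
eef_pos: [500.3, 109.0, 74.2]
tool_rot: [3.141, -0.0, 1.163]
force: [-0.0, -0.3, -1.6]
width: 48.3
gripper_force: 62.8
```

```bash
python3 - <<'E'
from h import *
s=monitor.read_state();print(s['clock'],s['eef_pos'],s['tool_rot'],s['force'],s['width'])
crop("top",190,130,350,290,3.5,"pics/t2.png")
E
```

```text
4.7333 [500.27889721 109.00327797  74.15798817] [ 3.14139213e+00 -3.57289156e-05  1.16309570e+00] [-0.01838042 -0.33901189 -1.63915084] 48.28658476567407
```

View pics/t2.png

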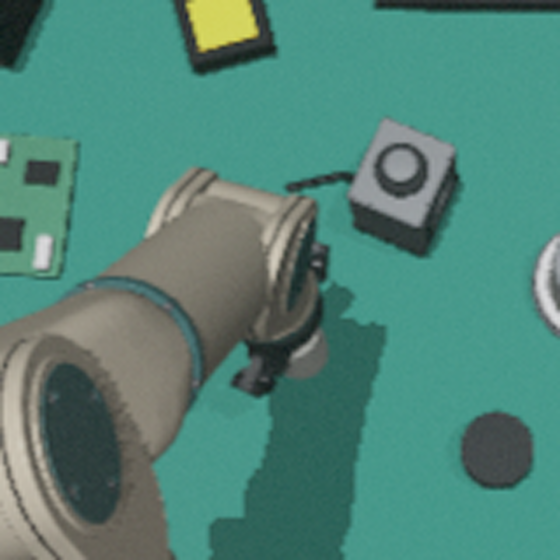

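Request:
arm_command(series=[0,0,0,0.1,0,0,0,0,0.1,0,30,0,0,0.1,0,60,0,0,0.1,0,100,0,0,0.1,0])

```text
clock: 5.2
eef_pos: [500.4, 109.7, 74.0]
tool_rot: [3.14, -0.001, 1.164]
force: [-0.7, 0.1, 0.5]
width: 61.7
gripper_force: 0.0
```

Request:
arm_command(series=[100,0,0,0,0,100,0,0,0,0,100,0,0,0,0,100,0,0,-0.5,0,100,0,0,-1.5,0])

```text
clock: 5.62
eef_pos: [499.1, 109.4, 88.0]
tool_rot: [-3.14, 0.001, 1.164]
force: [-0.2, -0.1, -0.1]
width: 85.3
gripper_force: 0.0
```

Request:
arm_command(series=[100,0,0,-2,0,100,0,0,-5,0,100,0,0,-9,0,100,0,0,-13,0,100,0,0,-15,0])

```text
clock: 6.03
eef_pos: [501.7, 109.0, 243.3]
tool_rot: [3.137, -0.004, 1.163]
force: [1.2, 0.5, -1.1]
width: 85.5
gripper_force: 0.0
```

```bash
python3 - <<'E'
from h import *
s=monitor.read_state();print(s['clock'],s['eef_pos'],s['tool_rot'],s['force'],s['width'])
im,d=viewer.get_image("wrist");c=viewer.camera_model("wrist")
print(proj("wrist",[(500,109,130),(500,109,104)],c))
cv2.imwrite("pics/w2.png",im[:,:,::-1])
# track commanded pose
p=np.array([624.2,-57.1,70.3]);y=np.radians(66.7);R=np.array([[np.cos(y),np.sin(y),0],[np.sin(y),-np.cos(y),0],[0,0,-1]])
p=p+R@(np.array([10.4,-18.0,-16.5+8+8.1+.1-1.5-15])*10);print(p)
chain(p,66.7,[632,-173,170],167.,3)
E
```

```text
6.0333 [501.69467433 109.04391862 243.34327038] [ 3.13654206 -0.00367815  1.16284042] [ 1.21678069  0.47998035 -1.09957571] 85.46197861320857
[[314.83601511 192.93757986]
 [315.04754893 186.19516195]]
[500.01638362 109.61661412 238.3       ]
[-6.9  7.8  2.3] -33.0 -> [544.4  15.4 215.3] 99.7
[-10.    2.7   2.3] -34.0 -> [587.8 -78.6 192.3] 133.7
[-9.9 -3.3  2.2] -33.0 -> [ 632.4 -173.   170.3] 166.7
```

View pics/w2.png

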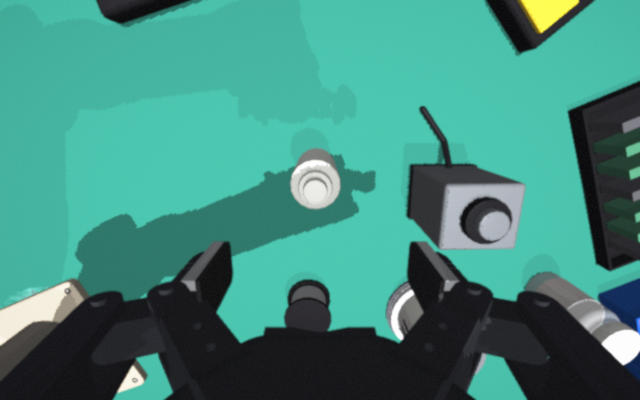

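Bottle stands upright at (315,190), at world (500,109). Next is the handle.

Request:
arm_command(series=[60,-1.4,1.6,0.4,-6.6,60,-2.8,3.1,0.9,-13.2,60,-4.1,4.7,1.4,-19.8,60,-5.5,6.2,1.8,-26.4,60,-6.9,7.8,2.3,-33])

```text
clock: 6.5
eef_pos: [544.3, 14.4, 215.7]
tool_rot: [3.141, 0.0, 1.746]
force: [0.0, 0.5, -0.2]
width: 51.1
gripper_force: 0.0
```

Request:
arm_command(series=[60,-2,0.5,0.5,-6.8,60,-4,1.1,0.9,-13.6,60,-6,1.6,1.4,-20.4,60,-8,2.2,1.8,-27.2,60,-10,2.7,2.3,-34])

```text
clock: 6.92
eef_pos: [587.9, -80.0, 192.7]
tool_rot: [-3.142, 0.001, 2.339]
force: [0.2, 0.8, -0.1]
width: 51.4
gripper_force: 0.0
```

Request:
arm_command(series=[60,-2,-0.7,0.4,-6.6,60,-4,-1.3,0.9,-13.2,60,-6,-2,1.3,-19.8,60,-8,-2.6,1.8,-26.4,60,-9.9,-3.3,2.2,-33])

```text
clock: 7.33
eef_pos: [632.2, -174.5, 170.4]
tool_rot: [-3.141, -0.0, 2.914]
force: [1.1, 0.6, -0.1]
width: 51.2
gripper_force: 0.0
```

```bash
python3 - <<'E'
from h import *
s=monitor.read_state();print(s['clock'],s['eef_pos'],s['tool_rot'],s['force'],s['width'],s['qpos'])
im,d=viewer.get_image("wrist");c=viewer.camera_model("wrist")
import pickle;pickle.dump((c,im,d),open("w3.pkl","wb"))
print(proj("wrist",[(632,-173,88),(563.5,-157,96)],c))
cv2.imwrite("pics/w3.png",im[:,:,::-1])
E
```

```text
7.3333 [ 632.24194128 -174.49973939  170.40347362] [-3.14082303e+00 -1.41424739e-04  2.91426228e+00] [ 1.14202965  0.60735431 -0.09535629] 51.1872471371813 [ 0.2089443   0.70126482  0.02944294  1.56034919 -0.02363703  0.88046779
  1.58996429]
[[329.15452231 197.9603481 ]
 [330.65122469 104.86657953]]
```

View pics/w3.png

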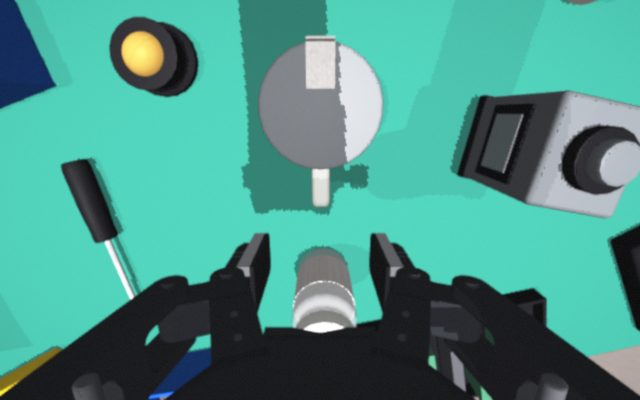

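Handle end at (320.5,206), lid centre (321,104), tongue centred at 320.5. The handle is in line with the tool x axis but offset a few mm sideways.

```bash
python3 - <<'E'
from h import *
import pickle;c,im,d=pickle.load(open("w3.pkl","rb"))
R,t=np.array(c['R']),np.array(c['t']).ravel();print("cam",-R.T@t, "axis",R[2])
s=monitor.read_state();yaw=s['tool_rot'][2];T=np.array([[np.cos(yaw),np.sin(yaw)],[np.sin(yaw),-np.cos(yaw)]])
for n,u,v,z in [("hend",320.5,206,88),("lid",321,104,96),("tongue",320.5,37,96),("tonguein",320,87,96)]:
    X=ray("wrist",[(u,v)],z,c)[0];print(n,X.round(1),"tool xy",(T.T@(X[:2]-s['eef_pos'][:2])).round(1))
E
```

```text
cam [ 566.81638504 -164.66049377  312.5865267 ] axis [ 0.26164143 -0.06519084 -0.96296101]
hend [ 637.  -181.2   88. ] tool xy [-4.2  0.2]
lid [ 561.4 -163.5   96. ] tool xy [73.4  0.4]
tongue [ 519.5 -154.2   96. ] tool xy [116.3   0. ]
tonguein [ 550.2 -161.6   96. ] tool xy [84.7 -0.3]
```

```bash
python3 - <<'E'
from h import *
import pickle
im,d=viewer.get_image("wrist")
s=monitor.read_state();c=viewer.camera_model("wrist");im,d=viewer.get_image("wrist")
print(s['eef_pos'],s['tool_rot'])
cc=np.linalg.norm(im.astype(int)-0,axis=2)
crop("wrist",250,20,410,220,3,"pics/w4.png",im)
# lid circle from depth: pixels with world z in 92..99
vv,uu=np.mgrid[0:400,0:640];m=(d>0)
K=np.array(c['mtx']);p=cv2.undistortPoints(np.c_[uu[m],vv[m]].astype(float).reshape(-1,1,2),K,np.array(c['dist_coeffs']))[:,0]
X=(np.c_[p,np.ones(len(p))]*d[m][:,None]-np.array(c['t']).ravel())@np.array(c['R'])
k=(abs(X[:,2]-96)<6)&(np.hypot(X[:,0]-562,X[:,1]+160)<60)
Q=X[k];e=Q[np.hypot(*(Q[:,:2]-Q[:,:2].mean(0)).T)<=100]
print(len(Q),np.median(Q[:,2]),cv2.minEnclosingCircle(Q[:,:2].astype(np.float32)),Q.mean(0))
k=(abs(X[:,2]-88)<5)&(np.hypot(X[:,0]-562,X[:,1]+160)>52)&(np.hypot(X[:,0]-562,X[:,1]+160)<85);print("handle",k.sum(),X[k].mean(0),X[k].min(0),X[k].max(0))
# same with top and scene stored depth
for n in["top","scene"]:
    c=viewer.camera_model(n);d=np.load(n+"_d.npy");m=d>0
    p=cv2.undistortPoints(np.c_[uu[m],vv[m]].astype(float).reshape(-1,1,2),np.array(c['mtx']),np.array(c['dist_coeffs']))[:,0]
    X=(np.c_[p,np.ones(len(p))]*d[m][:,None]-np.array(c['t']).ravel())@np.array(c['R'])
    k=(abs(X[:,2]-96)<6)&(np.hypot(X[:,0]-562,X[:,1]+160)<52);print(n,k.sum(),X[k].mean(0),cv2.minEnclosingCircle(X[k][:,:2].astype(np.float32)))
E
```

```text
[ 631.80139042 -178.52920941  169.87895908] [-3.13818133e+00  3.65728422e-04  2.90560906e+00]
12896 95.4304029852573 ((566.3922119140625, -160.9881134033203), 50.9665412902832) [ 560.74480731 -157.77038846   95.42303894]
handle 514 [ 624.29591513 -172.30105506   87.78336689] [ 611.74648226 -180.54646292   84.20719306] [ 637.00336269 -163.21423672   90.20321355]
top 662 [ 563.01392566 -158.62861286   95.32648533] ((565.0186767578125, -157.61224365234375), 47.78062057495117)
scene 537 [ 563.60418532 -160.24880682   96.00909642] ((564.4619140625, -157.2462615966797), 49.92811584472656)
```

View pics/w4.png

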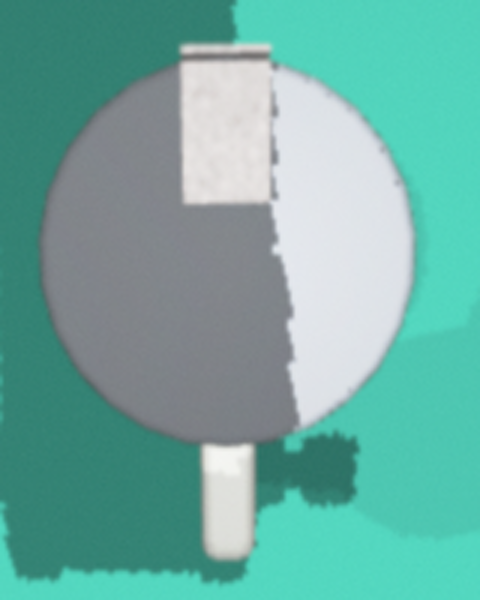

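Request:
arm_command(series=[60,0,0,0,0,60,0,0,0,0,60,0,0,0,0,60,0,0,0,0,60,0,0,0,0])

```text
clock: 7.9
eef_pos: [632.2, -172.3, 170.6]
tool_rot: [3.142, 0.0, 2.91]
force: [-0.2, -0.3, 0.0]
width: 50.9
gripper_force: 0.0
```

```bash
python3 - <<'E'
from h import *
for i in range(3):
    s=monitor.read_state();c=viewer.camera_model("wrist");im,d=viewer.get_image("wrist")
    # tongue/handle/lid via depth
    vv,uu=np.mgrid[0:400,0:640];m=d>0
    p=cv2.undistortPoints(np.c_[uu[m],vv[m]].astype(float).reshape(-1,1,2),np.array(c['mtx']),np.array(c['dist_coeffs']))[:,0]
    X=(np.c_[p,np.ones(len(p))]*d[m][:,None]-np.array(c['t']).ravel())@np.array(c['R'])
    r=np.hypot(X[:,0]-563,X[:,1]+158)
    k=(abs(X[:,2]-96)<4)&(r<52);h=(abs(X[:,2]-88)<4)&(r>55)&(r<85)
    print(s['clock'],s['eef_pos'].round(1) if hasattr(s['eef_pos'],'round') else s['eef_pos'],np.round(s['tool_rot'],4),"lid",X[k].mean(0).round(1),"handle",X[h].mean(0).round(1))
E
```

```text
7.9 [ 632.2 -172.3  170.6] [3.1415e+00 1.0000e-04 2.9101e+00] lid [ 560.7 -157.8   95.4] handle [ 626.  -172.6   87.7]
7.95 [ 632.2 -172.5  170.5] [3.1416e+00 1.0000e-04 2.9099e+00] lid [ 560.8 -157.8   95.4] handle [ 626.1 -172.6   87.8]
8.0 [ 632.2 -172.7  170.5] [3.1416e+00 1.0000e-04 2.9096e+00] lid [ 560.8 -157.8   95.4] handle [ 626.1 -172.7   87.9]
```

Request:
arm_command(series=[60,0.2,-0.1,3,0,60,0.2,-0.1,6,0,60,0.2,-0.1,9,0,60,0.2,-0.1,12,0,60,0.2,-0.1,13,0])

```text
clock: 8.47
eef_pos: [626.9, -172.8, 36.0]
tool_rot: [3.141, -0.007, 2.909]
force: [-1.0, 0.2, -0.1]
width: 51.5
gripper_force: 0.0
```

Request:
arm_command(series=[60,0,0,0,0,60,0,0,0,0,40,0,0,0,0,30,0,0,0,0,20,0,0,0,0])

```text
clock: 8.88
eef_pos: [631.2, -174.0, 42.2]
tool_rot: [-3.142, 0.003, 2.909]
force: [-0.0, 0.7, 0.2]
width: 17.4
gripper_force: 0.0
```

Request:
arm_command(series=[10,0,0,0,0,0,0,0,0,0,0,0,0,0,0,0,0,0,0,0,0,0,0,0,0])

```text
clock: 9.3
eef_pos: [631.1, -174.0, 42.0]
tool_rot: [3.142, 0.003, 2.909]
force: [-1.1, 0.1, 6.1]
width: 13.4
gripper_force: 58.3
```

Request:
arm_command(series=[0,0.02,-0.49,0,4,0,0.07,-0.97,0,8,0,0.15,-1.46,0,12,0,0.27,-1.93,0,16,0,0.42,-2.39,0,20])

```text
clock: 9.72
eef_pos: [621.6, -196.2, 42.0]
tool_rot: [3.14, 0.003, 2.557]
force: [-0.9, 1.0, 6.2]
width: 13.2
gripper_force: 58.5
```

```bash
python3 - <<'E'
from h import *
s=monitor.read_state();print(s['eef_pos'],s['tool_rot'],s['force'],s['torque'],s['width'])
im,d=viewer.get_image("top");crop("top",270,135,430,275,4,"pics/t5.png",im)
print(monitor.read_state()['force'])
E
```

```text
[ 621.58919532 -196.24376392   42.01184643] [3.14036485e+00 2.65622049e-03 2.55700346e+00] [-0.92033612  1.03000755  6.15758923] [0.08234262 0.19942992 0.04423642] 13.20734261269242
[0.4733434  2.87996905 7.66580862]
```

View pics/t5.png

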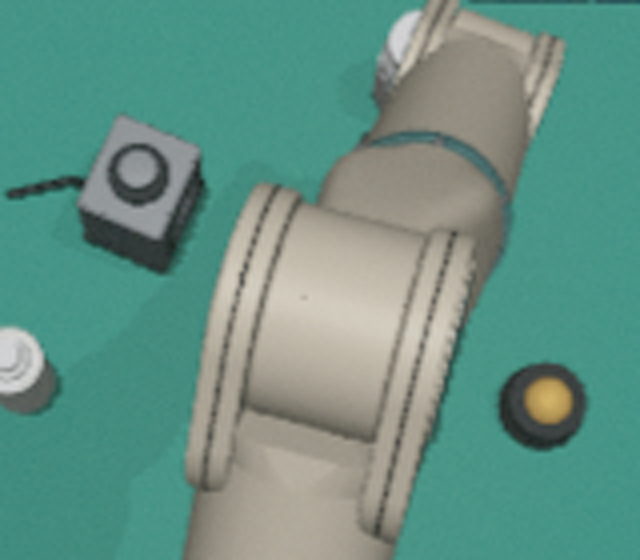

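The arm hides the station from above, but the low forces and steady grip say the handle follows.

Request:
arm_command(series=[0,0.02,-0.49,0,4,0,0.07,-0.97,0,8,0,0.15,-1.46,0,12,0,0.27,-1.93,0,16,0,0.42,-2.39,0,20])

```text
clock: 10.18
eef_pos: [604.9, -214.0, 42.0]
tool_rot: [3.14, 0.002, 2.208]
force: [-0.4, 0.0, 6.3]
width: 13.3
gripper_force: 58.7
```

Request:
arm_command(series=[0,0.02,-0.49,0,4,0,0.07,-0.97,0,8,0,0.15,-1.46,0,12,0,0.27,-1.93,0,16,0,0.42,-2.39,0,20])

```text
clock: 10.6
eef_pos: [583.3, -225.1, 42.0]
tool_rot: [3.139, 0.002, 1.859]
force: [0.3, 0.5, 7.3]
width: 13.2
gripper_force: 58.7
```

Request:
arm_command(series=[0,0.02,-0.49,0,4,0,0.07,-0.97,0,8,0,0.15,-1.46,0,12,0,0.27,-1.93,0,16,0,0.42,-2.39,0,20])

```text
clock: 11.02
eef_pos: [559.0, -228.1, 41.9]
tool_rot: [3.138, 0.001, 1.51]
force: [-0.2, 0.4, 7.7]
width: 13.3
gripper_force: 58.8
```

Request:
arm_command(series=[0,0.02,-0.49,0,4,0,0.07,-0.97,0,8,0,0.15,-1.46,0,12,0,0.27,-1.93,0,16,0,0.42,-2.39,0,20])

```text
clock: 11.43
eef_pos: [535.3, -222.6, 41.9]
tool_rot: [3.138, -0.0, 1.16]
force: [-0.2, -0.2, 8.1]
width: 13.2
gripper_force: 58.8
```

Request:
arm_command(series=[0,0,0,0,0,0,0,0,0,0,0,0,0,0,0,0,0,0,0,0,0,0,0,0,0])

```text
clock: 11.85
eef_pos: [535.3, -222.6, 41.9]
tool_rot: [3.139, -0.0, 1.163]
force: [-0.6, -1.6, 8.9]
width: 13.5
gripper_force: 58.9
```

```bash
python3 - <<'E'
from h import *
s=monitor.read_state();print(s['eef_pos'],np.degrees(s['tool_rot']),s['force'],s['torque'],s['width'],s['qpos'])
E
```

```text
[ 535.26302825 -222.64614942   41.93305411] [ 1.79839663e+02 -6.71673813e-03  6.66619809e+01] [-0.61965267 -1.55699614  8.93762215] [ 0.0455851   0.37915981 -0.04966333] 13.549293299688118 [ 0.08204765  0.8406967   0.42666563  1.8666795  -0.61378619  0.56500015
  0.50498   ]
```

Request:
arm_command(series=[15,0,0,0,0,25,0,0,0,0,35,0,0,0,0,45,0,0,0,0,50,0,0,0,0])

```text
clock: 12.27
eef_pos: [534.3, -221.5, 40.2]
tool_rot: [-3.141, -0.0, 1.164]
force: [-0.7, -0.6, 0.3]
width: 42.8
gripper_force: 0.0
```

Request:
arm_command(series=[50,0,0,-1,0,50,0,0,-4,0,50,0,0,-8,0,50,0,0,-12,0,50,0,0,-16,0])

```text
clock: 12.68
eef_pos: [533.7, -221.8, 202.4]
tool_rot: [-3.141, 0.0, 1.163]
force: [0.2, -0.0, -0.6]
width: 42.3
gripper_force: 0.0
```

Request:
arm_command(series=[50,0,0,0,0,50,0,0,0,0,50,0,0,0,0,50,0,0,0,0,50,0,0,0,0])

```text
clock: 13.1
eef_pos: [533.4, -221.2, 198.9]
tool_rot: [-3.138, 0.0, 1.164]
force: [0.3, 0.2, 0.1]
width: 42.7
gripper_force: 0.0
```

```bash
python3 - <<'E'
from h import *
import pickle
s=monitor.read_state();c=viewer.camera_model("wrist");im,d=viewer.get_image("wrist")
print(s['clock'],s['eef_pos'],np.degrees(s['tool_rot']))
pickle.dump((c,im,d),open("w6.pkl","wb"))
crop("wrist",220,0,440,200,3,"pics/w6.png",im)
E
```

```text
13.1 [ 533.39238546 -221.16760992  198.86273997] [-1.79819679e+02  5.13688404e-03  6.66802386e+01]
```

View pics/w6.png

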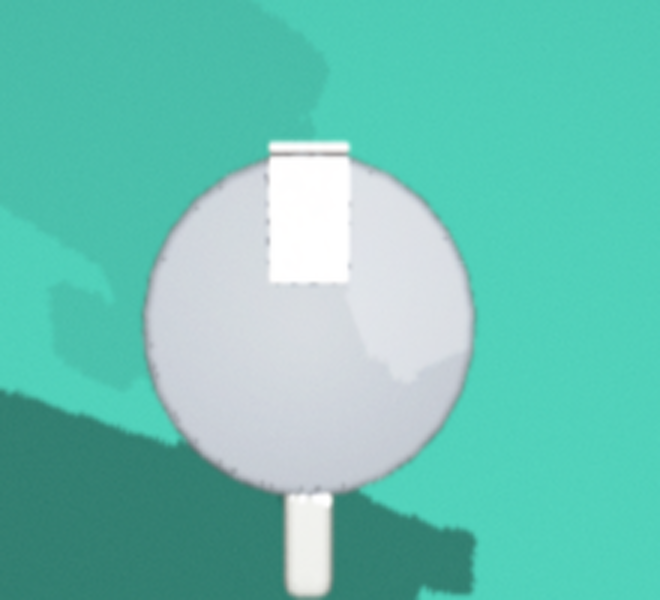

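Label tongue is centred (crop 309,215) in line with the handle (309,545). The canister is upright and faces 66.7°, which is the station direction. Next, the button.

```bash
python3 - <<'E'
from h import *
chain([533.8,-221.4,200.3],66.7,[637,17,170],66.7,2)
E
```

```text
[13.   0.   1.5] 0.0 -> [ 585.2 -102.   185.3] 66.7
[13.   0.   1.5] 0.0 -> [636.6  17.4 170.3] 66.7
```

Request:
arm_command(series=[0,2,0,0,0,0,5,0,0,0,0,8,0,0.5,0,0,10.5,0,1,0,0,13,0,1.5,0])

```text
clock: 13.57
eef_pos: [585.8, -100.9, 184.1]
tool_rot: [-3.14, 0.0, 1.164]
force: [0.8, -1.1, 1.3]
width: 0.1
gripper_force: 0.0
```

Request:
arm_command(series=[0,3,0,0.3,0,0,6,0,0.6,0,0,9,0,1,0,0,11.5,0,1.3,0,0,13,0,1.5,0])

```text
clock: 13.98
eef_pos: [637.5, 21.1, 168.4]
tool_rot: [-3.139, -0.001, 1.168]
force: [-0.1, 0.0, -0.4]
width: -0.0
gripper_force: 0.0
```

Request:
arm_command(series=[0,0,0,0,0,0,0,0,0,0,0,0,0,0,0,0,0,0,1,0,0,0,0,2,0])

```text
clock: 14.4
eef_pos: [637.3, 14.9, 150.4]
tool_rot: [3.14, 0.0, 1.161]
force: [0.1, -0.4, -0.2]
width: -0.1
gripper_force: 0.0
```

Request:
arm_command(series=[0,0,0,0,0,0,0,0,0,0,0,0,0,0,0,0,0,0,0.5,0,0,0,0,1.0,0])

```text
clock: 14.82
eef_pos: [637.7, 16.9, 140.5]
tool_rot: [3.14, -0.001, 1.164]
force: [0.4, -0.4, -0.5]
width: 0.0
gripper_force: 0.0
```

```bash
python3 - <<'E'
from h import *
s=monitor.read_state();print(s['eef_pos'],s['force'],s['width'])
c=viewer.camera_model("wrist");im,d=viewer.get_image("wrist");print(proj("wrist",[(637,17,133)],c))
cv2.imwrite("pics/w7.png",im[:,:,::-1])
E
```

```text
[637.69347062  16.89099675 140.47292911] [ 0.39878714 -0.40184909 -0.53073867] 0.0020198803087666684
[[317.36831286 240.41074886]]
```

View pics/w7.png

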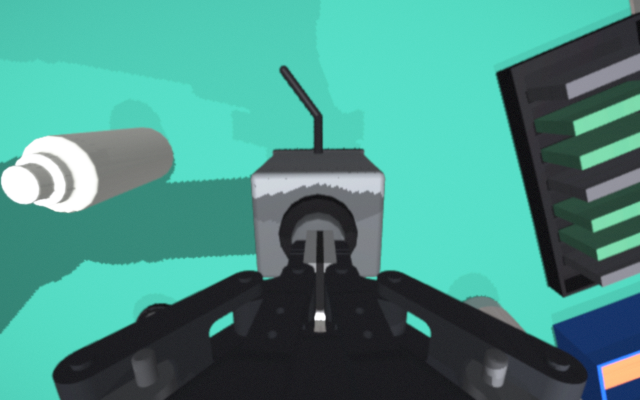

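The closed fingertips are centred over the button. I have now viewed more than the 10 pictures allowed, so I'll work by force readings from here.

Request:
arm_command(series=[0,0,0,0.3,0,0,0,0,0.6,0,0,0,0,0.9,0,0,0,0,1.1,0,0,0,0,1.2,0])

```text
clock: 15.28
eef_pos: [637.4, 17.1, 130.8]
tool_rot: [-3.141, -0.002, 1.164]
force: [-7.1, 1.5, 24.2]
width: -0.0
gripper_force: 12.3
```

Request:
arm_command(series=[0,0,0,0.05,0,0,0,0,0.1,0,0,0,0,0.15,0,0,0,0,0.2,0,0,0,0,0.2,0])

```text
clock: 15.7
eef_pos: [637.4, 17.1, 130.7]
tool_rot: [3.141, -0.003, 1.164]
force: [-8.9, 1.4, 29.8]
width: 0.1
gripper_force: 14.7
```

```bash
cat > z.py <<'E'
from h import *
s=monitor.read_state();c=viewer.camera_model("wrist");im,d=viewer.get_image("wrist")
print(s['eef_pos'],s['force'],np.round(s['torque'],2))
vv,uu=np.mgrid[0:400,0:640]
p=cv2.undistortPoints(np.c_[uu.ravel(),vv.ravel()].astype(float).reshape(-1,1,2),np.array(c['mtx']),np.array(c['dist_coeffs']))[:,0]
X=((np.c_[p,np.ones(len(p))]*d.reshape(-1,1)-np.array(c['t']).ravel())@np.array(c['R'])).reshape(400,640,3)
b=proj("wrist",[(637,17,133)],c)[0];print(b)
for v in range(int(b[1])-70,int(b[1])+8,4):
    print(v,[(int(x[2]) if x.any() else 0) for x in X[v,286:352:6]],im[v,318].tolist())
E
python3 z.py
```

```text
[637.38313658  17.05344392 130.6832423 ] [-8.93149878  1.40414078 29.77188286] [0.41 2.17 0.01]
[317.90104625 248.28082025]
178 [115, 114, 114, 113, 115, 114, 114, 114, 114, 114, 115] [156, 162, 169]
182 [114, 115, 114, 114, 116, 115, 115, 116, 115, 114, 114] [198, 203, 212]
186 [114, 116, 114, 114, 115, 116, 115, 115, 114, 115, 115] [195, 201, 209]
190 [114, 114, 115, 114, 114, 114, 114, 115, 114, 115, 116] [113, 117, 121]
194 [115, 115, 115, 114, 115, 115, 116, 115, 115, 115, 115] [111, 114, 119]
198 [116, 116, 115, 114, 115, 115, 114, 115, 115, 116, 115] [81, 83, 86]
202 [115, 116, 115, 120, 122, 125, 124, 121, 119, 115, 115] [18, 14, 21]
206 [114, 115, 121, 126, 125, 127, 127, 127, 126, 121, 114] [39, 38, 39]
210 [114, 124, 126, 127, 127, 127, 128, 126, 127, 126, 120] [35, 34, 38]
214 [117, 126, 126, 128, 127, 127, 127, 127, 126, 273, 125] [35, 35, 37]
218 [126, 127, 127, 127, 127, 126, 127, 127, 127, 127, 128] [54, 54, 58]
222 [127, 127, 127, 126, 129, 129, 130, 129, 127, 127, 126] [107, 110, 114]
226 [126, 127, 127, 130, 130, 130, 131, 131, 130, 126, 126] [114, 117, 122]
230 [127, 127, 130, 130, 135, 134, 135, 135, 130, 128, 127] [81, 85, 89]
234 [127, 127, 130, 131, 141, 141, 141, 140, 130, 129, 127] [26, 27, 28]
238 [127, 128, 131, 131, 145, 145, 145, 144, 131, 130, 126] [25, 25, 24]
242 [127, 130, 142, 140, 149, 150, 149, 150, 141, 140, 140] [28, 26, 28]
246 [127, 145, 145, 144, 153, 153, 153, 153, 153, 143, 144] [26, 25, 27]
250 [128, 150, 150, 149, 157, 157, 157, 157, 158, 149, 150] [27, 28, 27]
254 [127, 153, 153, 162, 161, 161, 161, 161, 161, 153, 153] [25, 25, 27]
```

```bash
python3 - <<'E'
from h import *
import pickle;c,im,d=pickle.load(open("w1.pkl","rb"))
vv,uu=np.mgrid[0:400,0:640]
p=cv2.undistortPoints(np.c_[uu.ravel(),vv.ravel()].astype(float).reshape(-1,1,2),np.array(c['mtx']),np.array(c['dist_coeffs']))[:,0]
X=((np.c_[p,np.ones(len(p))]*d.reshape(-1,1)-np.array(c['t']).ravel())@np.array(c['R'])).reshape(400,640,3)
print("button",np.median(X[73:86,311:324,2]),"top",np.median(X[105:115,285:350,2]))
b=X[73:86,311:324];print(b.mean((0,1)))
g=(abs(X[...,2]-133)<3)&(np.hypot(X[...,0]-637,X[...,1]-17)<25);print("btn centroid",g.sum(),X[g].mean(0))
g=(abs(X[...,2]-127)<2.5)&(np.hypot(X[...,0]-637,X[...,1]-17)<30);print("collar centroid",X[g].mean(0))
E
```

```text
button 137.39896505696004 top 115.61634333908965
[636.78809539  17.11147751 137.43609572]
btn centroid 99 [636.75271018  14.51008601 135.09359556]
collar centroid [636.8084305   16.37450252 127.30379845]
```

Before the press the button's top measured about 137 mm. It now stands at 130.7 mm against a hard stop at 30 N, so the full 6 mm of travel is used. Backing off.

Request:
arm_command(series=[0,0,0,-0.5,0,0,0,0,-2,0,0,0,0,-5,0,0,0,0,-8.5,0,0,0,0,-12,0])

```text
clock: 16.17
eef_pos: [636.8, 17.0, 246.9]
tool_rot: [-3.14, 0.001, 1.164]
force: [1.2, -0.4, 0.4]
width: 0.0
gripper_force: 0.0
```

Request:
arm_command(series=[0,0,-3,0,0,0,0,-7,0,0,0,0,-11,0,0,0,0,-14,0,0,0,0,-16,0,0])

```text
clock: 16.58
eef_pos: [486.9, 81.8, 245.9]
tool_rot: [-3.139, -0.0, 1.165]
force: [-0.1, 0.5, -0.4]
width: 0.1
gripper_force: 0.0
```

Request:
arm_command(series=[0,0,0,0,0,0,0,0,0,0,0,0,0,0,0,0,0,0,0,0,0,0,0,0,0])

```text
clock: 17.0
eef_pos: [491.3, 79.6, 246.2]
tool_rot: [3.141, 0.0, 1.163]
force: [0.4, -0.6, 1.0]
width: 0.1
gripper_force: 0.0
```

```bash
python3 - <<'E'
from h import *
s=monitor.read_state();print(s['clock'],s['eef_pos'],s['force'])
vv,uu=np.mgrid[0:400,0:640]
for n in("top","scene"):
    c=viewer.camera_model(n);im,d=viewer.get_image(n)
    p=cv2.undistortPoints(np.c_[uu.ravel(),vv.ravel()].astype(float).reshape(-1,1,2),np.array(c['mtx']),np.array(c['dist_coeffs']))[:,0]
    for lab,D in(("before",np.load(n+"_d.npy")),("now",d)):
        X=(np.c_[p,np.ones(len(p))]*D.reshape(-1,1)-np.array(c['t']).ravel())@np.array(c['R'])
        for k,(x,y,z,r) in dict(lid=(563,-158,96,48),flask=(741,-196,125,35),spool=(412,-68,50,38),cleaner=(480,-292,40,40),bottle=(500,109,104,35),btn=(637,17,135,16)).items():
            g=(abs(X[:,2]-z)<6)&(np.hypot(X[:,0]-x,X[:,1]-y)<r);print(n,lab,k,g.sum(),X[g].mean(0).round(1) if g.any() else None)
    if n=="top" or 1:
        # tongue: brightest lid pixels -> direction
        X=(np.c_[p,np.ones(len(p))]*d.reshape(-1,1)-np.array(c['t']).ravel())@np.array(c['R'])
        g=(abs(X[:,2]-96)<6)&(np.hypot(X[:,0]-563,X[:,1]+158)<46);b=im.reshape(-1,3).min(1);w=g&(b>205)
        t=X[w].mean(0)-X[g].mean(0);print(n,"label dir",w.sum(),np.degrees(np.arctan2(t[1],t[0])))
E
```

```text
17.0 [491.33871291  79.59224945 246.23439666] [ 0.39904215 -0.59645796  1.01120948]
top before lid 661 [ 562.9 -158.6   95.3]
top before flask 215 [ 740.4 -196.2  124.9]
top before spool 325 [410.2 -68.   50. ]
top before cleaner 228 [ 483.4 -297.3   39.2]
top before bottle 0 None
top before btn 75 [636.8  16.3 136.4]
top now lid 655 [ 563.2 -158.8   95.3]
top now flask 213 [ 740.3 -196.5  124.7]
top now spool 333 [409.8 -68.2  50.2]
top now cleaner 218 [ 483.2 -297.4   39.9]
top now bottle 39 [488.5  94.5 104.8]
top now btn 79 [636.2  16.6 135.9]
top label dir 40 63.363651333906766
scene before lid 531 [ 563.6 -160.2   96. ]
scene before flask 222 [ 740.  -196.8  125.6]
scene before spool 209 [408.4 -68.8  50.9]
scene before cleaner 193 [ 485.7 -297.7   39.8]
scene before bottle 0 None
scene before btn 60 [636.8  14.8 136.5]
scene now lid 528 [ 563.5 -159.9   95.9]
scene now flask 225 [ 740.  -197.3  125.8]
scene now spool 204 [408.7 -68.9  51. ]
scene now cleaner 195 [ 485.7 -297.6   39.7]
scene now bottle 69 [504.8 101.  105.6]
scene now btn 67 [637.9  14.7 136. ]
scene label dir 59 68.9139173548999
```

```bash
python3 -c "
from cell import workorder;print(workorder.finish_job())"
```

```text
the job is handed in; nothing more can be done
None
```

The job is handed in: the bottle stands upright on open bench at about (500, 109) mm, the canister's label is within about 1° of the scanner's window, the read button was pressed to its stop and has sprung back, and the flask, spool and tip cleaner measured unmoved (the other bystanders I didn't re-measure), but I viewed 13 pictures against your limit of 10.

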